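Push a cover plate out over the end of a cooling dock

ROBOT

A 6-joint arm with a two-finger parallel gripper is mounted at the origin on the work surface. World frame = base frame: x ahead of the robot, y to its left, z up, the work surface at z = 0. Lengths are in m, angles in rad, forces in N, time in s.
With the tool pointing down it reaches from about 0.35 to 0.975 m from the base axis. Payload 4.9 kg.
Tool frame: the origin (TCP) lies on the centre line of the jaws, within the pads' length; the fingertips stand 11 mm ahead of it and the grasp point (between the pads) lies 8 mm behind it; z points along the fingers, y is the direction in which the jaws open and shut (so a half turn about z gives the same grasp; the last joint's range is limited). The gripper opens to 85 mm and grips with 20 to 120 N. Pads are 22 mm wide; open, the fingers measure 114 mm over their backs; the gripper's body (76 mm by 85 mm) begins 54 mm behind the grasp point. The pads swing forward as they close: fully open they stand 13 mm farther back than shut.
Start: joints at [-1.254, 0.053, 1.613, -0, 1.476, -0.119], TCP at [0.264, -0.567, 0.242] pointing down, gripper open.
Joint ranges: [-3.01, 3.01], [-1.01, 2.22], [0.06, 2.58], [-1.02, 4.17], [0.09, 2.62], [-3.14, 3.14]. Speed limits (rad/s): [2.57, 2.57, 3.14, 3.14, 3.14, 3.14].

INTERFACE

Orientations are given as a rotation vector (axis times angle).
In Python, from station import ctrl gives the robot as it stands.
- The arm moves only by the shell command python3 -m crank 'ROWS' [OPENING] [FORCE]. ROWS is JSON, a list of rows, each an object of numbers: "x", "y", "z": the shift along the tool's x, y, z as a fraction of full scale; "roll": the turn about the tool's z as a fraction of full scale. In form: [{"x": .., "y": .., "z": .., "roll": ..}, ...]. A call has 1 to 10 rows; each row shifts and turns the commanded pose from where the row before left it, along the tool's axes as they then stand; what a row does not reach is not made up. Full scale, the value 1, is 0.06 m for a shift and 0.12 rad for a turn. A row lasts 1/8 s, in which the tool goes at most 62.5 mm and 10.7 degrees, less where a joint would pass 70% of its speed; a pose out of reach is approached as far as the arm can. A call with a number of a shift or a turn outside -1 to 1 is refused whole. A call with a gripper value outside its range is refused whole. OPENING is the closure, from 0 (fully open) to 1 (shut), set as the call begins (- or left out, the last holds). The fingers move at their own pace and stop on an object; FORCE is the grip in N (left out, the last holds). Time passes only in rows, so rows that do not move let the fingers close. It gives the time, the measured TCP pose, the force and the opening at its end, in the units of the state.
- ctrl.get_obs(): the state, without advancing time (a new reading comes with each control period).
- ctrl.get_image(name): name is "side" or "top"; returns a dict with "img" (400x640x3 uint8, red, green, blue), "K" (3x3 intrinsics, pixels), "k1" (the pictures are not rectified: a ray, as slopes to the right and down, at radius r is drawn at 1 + k1 r^2 times it, then the intrinsics apply), "rvec" (rotation vector, rad) and "tvec" (3), from world to camera coordinates, as OpenCV has them. Camera axes: x right, y down, z forward; pixel columns grow to the right and rows downward; lengths in m; the calibration is good to about 2 mm. A picture is of the moment at which its call begins. There is no depth.
- ctrl.finish_job(): hands the job in, once; it reports no verdict.
The state is a dict: "t": time; "q": joint angles; "dq": joint speeds; "effort": joint torques, N m; "tool_pos": TCP position; "tool_rot": TCP orientation; "contact_force": force on the tool from outside, world axes, zero at the start; "wrist_torque": the same for the moment, N m; "opening": finger opening in m.
Only numpy, scipy, OpenCV 4.12 (cv2) and the standard library are available. Lean on these libraries where they do the work, as an engineer would, in place of code of your own. Each camera call takes 0.05 s, during which the arm holds its last target.

TASK

Two metal plates lie in the two lanes on top of the cooling dock. With the fingertips, push the plain plate (the one without holes) along its lane towards the dock's open end, until about a third of its length sticks out over the end and its edge is free to be taken from there. Do not lift or tip the plate, leave the plate with the holes and the things around the dock where they are, and finish clear of everything.

Things in the scene. Friction and masses are not known exactly. Their poses are not given: they have to be found in the camera images.
- dock: Cooling dock, fixed: white housing with a flat black top, 206 (x) by 320 (y) mm, its top 90 mm above the bench. Origin: centre of its underside. Three grey ribs 6 mm wide and 10 mm high run along its y at x = -100, 0 and +100 mm and leave two lanes 94 mm wide, centred at x = -50 and +50 mm. The end at y = -160 mm is open (about on the robot's right); the end at y = +160 mm is closed by a grey kerb 6 mm thick and 10 mm high.
- plain_plate: Plain aluminium cover plate, loose, 0.12 to 0.26 kg: 86 (x) by 130 (y) by 6 (z) mm, no holes. Origin: centre of its underside. It lies flat in one of the two lanes, long side (its y) along the lane, with its y axis pointing to the kerb end. A third of its length over the open end puts its origin at about y = -138 mm in the dock's frame.
- holed_plate: Aluminium plate of the same size as the plain plate, loose, with 4 by 6 dark round holes 13 mm across; origin: centre of its underside. It lies in the other lane; leave it alone.
- bottle: White round bottle, 64 mm across, 130 mm high, standing on the bench; origin: centre of its underside. Leave it alone.
- jar: Small jar, 38 mm across, 50 mm high, standing on the bench in front of the dock's open end, lower than the dock's top; origin: centre of its underside. Leave it alone.
- tip_box: Blue tip box with a clear lid, 85 by 120 by 66 mm, on the bench; origin: centre of its underside. Leave it alone.
Mind the look-alikes: they are no part of the job. What is shaped like the plain_plate but brown is not meant.

How it is judged:
At the end, for the whole second after the job is handed in: The plain plate lies flat and still on the dock's top (within 4 mm, tilt under 0.05 rad), within 0.13 rad of its lane, with 28 to 58 mm of its 130 mm length over the open end (origin at y = -153 to -123 mm in the dock's frame); the holed plate is within 12 mm of its start (y of plain_plate in the frame of dock between -0.153 and -0.123 m and z of plain_plate in the frame of dock between 0.086 and 0.094 m and angle between plain_plate's own z axis and vertical below 0.05 rad and angle between the y axis of plain_plate and the y axis of dock, either way round below 0.13 rad and linear speed of plain_plate below 0.01 m/s and distance of holed_plate from where it was at the start of the episode below 0.012 m); the robot touches nothing.
It fails at once if the plain plate is lifted (z of plain_plate in the frame of dock above 0.102 m).
It fails at once if the plain plate is tipped (angle between plain_plate's own z axis and vertical above 0.15 rad).
It fails at once if the plain plate is pushed off the dock (z of plain_plate in the frame of dock below 0.08 m).
It fails at once if the holed plate is moved (distance of holed_plate from where it was at the start of the episode above 0.015 m).
It fails at once if the bottle, the jar or the tip box is moved (distance of any of bottle, jar, tip_box from where it was at the start of the episode above 0.02 m).
It also fails if it takes over 34 s, if anything falls off the work surface, if the arm or the gripper's body presses on something with over 40 N, if the wrist force passes 120 N, or if a joint passes its speed limit or range.

## Working session

There is one attempt and no reset: what is moved stays moved. The work goes in short steps, Python scripts to look and compute and a shell command to move; the robot and the scene stay as the last step left them, time stands still between calls to the robot, and variables do not carry over. Pictures are saved under pics/ and viewed, and the job is handed in when it is done.

```bash
ls; mkdir -p pics
python3 - <<'E'
from station import ctrl
import cv2,numpy as np,pickle
o=ctrl.get_obs();print(o)
for n in("top","side"):
    d=ctrl.get_image(n);cv2.imwrite(f"pics/{n}0.png",d["img"][:,:,::-1]);pickle.dump(d,open(f"{n}0.pkl","wb"))
    R=cv2.Rodrigues(np.array(d["rvec"]))[0];print(n,d["K"],d["k1"],-R.T@np.array(d["tvec"]).ravel())
E
```

```text
pics
{'t': 0.0, 'q': array([-1.25402527e+00,  5.33622789e-02,  1.61430263e+00, -2.16428251e-05,
        1.47598160e+00, -1.19004522e-01]), 'dq': array([-0.00052029, -0.00017532, -0.00017744, -0.00229294, -0.00100438,
       -0.00068633]), 'effort': array([ 9.12277992e-04, -3.93672967e+01, -3.70181000e+01, -2.10473668e-04,
        6.91032823e-03, -9.21115770e-06]), 'tool_pos': array([ 0.26362533, -0.56601864,  0.24105447]), 'tool_rot': array([-3.06531938e+00, -6.78673113e-01,  3.51943486e-04]), 'contact_force': array([-0.21839231, -0.07037811,  0.19631859]), 'wrist_torque': array([-0.01613772, -0.01418449, -0.0062714 ]), 'opening': 0.08529461891142015}
top [[453.26086663   0.         317.32413866]
 [  0.         453.26086663 199.87060969]
 [  0.           0.           1.        ]] 0.03822529088483489 [ 2.12036839e-01 -1.16633257e-05  1.59388991e+00]
side [[477.59602168   0.         328.00621116]
 [  0.         477.59602168 196.94409923]
 [  0.           0.           1.        ]] -0.015455250003118875 [ 0.24655038 -1.03237568  0.92792341]
```

View pics/top0.png

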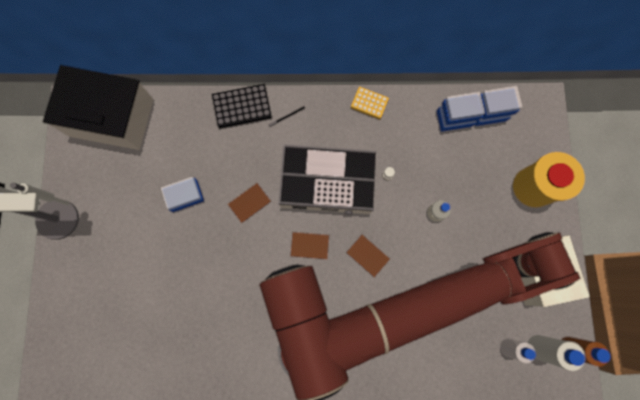

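View pics/side0.png

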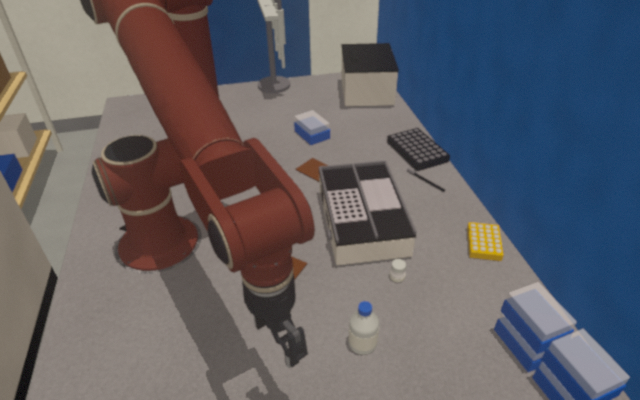

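```bash
cat > h.py <<'E'
import cv2,numpy as np,pickle
def cam(d): 
    R=cv2.Rodrigues(np.array(d["rvec"],float))[0];return R,np.array(d["tvec"],float).ravel()
def dist(d): return np.array([d["k1"],0,0,0,0.])
def proj(d,P):
    return cv2.projectPoints(np.array(P,float).reshape(-1,3),np.array(d["rvec"],float),np.array(d["tvec"],float),np.array(d["K"]),dist(d))[0].reshape(-1,2)
def ray(d,uv,z):
    R,t=cam(d);n=cv2.undistortPoints(np.array(uv,float).reshape(-1,1,2),np.array(d["K"]),dist(d)).reshape(-1,2)
    c=-R.T@t;D=np.c_[n,np.ones(len(n))]@R;return c+D*((z-c[2])/D[:,2])[:,None]
def crop(d,x0,y0,w,h,s,f,P=None):
    im=cv2.resize(d["img"][y0:y0+h,x0:x0+w,::-1],None,fx=s,fy=s,interpolation=cv2.INTER_CUBIC)
    cv2.imwrite(f,im)
E
python3 - <<'E'
from h import *
d=pickle.load(open("top0.pkl","rb"));crop(d,270,138,130,85,6,"pics/tc0.png")
d=pickle.load(open("side0.pkl","rb"));crop(d,305,150,130,130,4.5,"pics/sc0.png")
E
```

```text
(no output)
```

View pics/tc0.png

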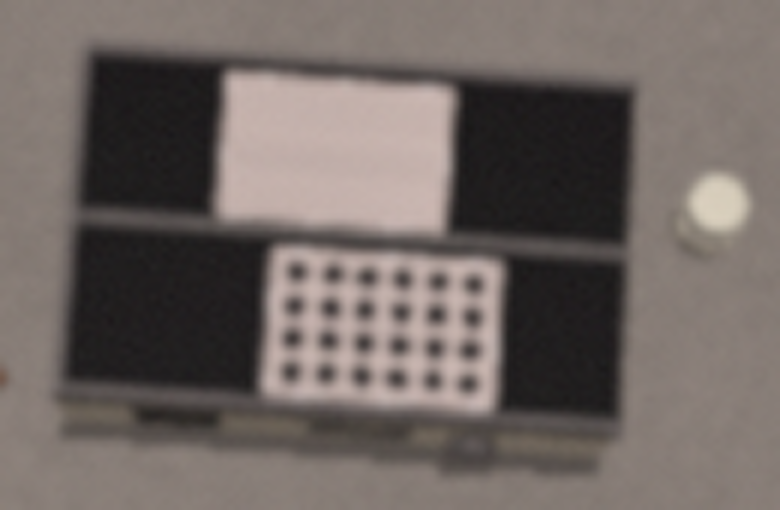

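View pics/sc0.png

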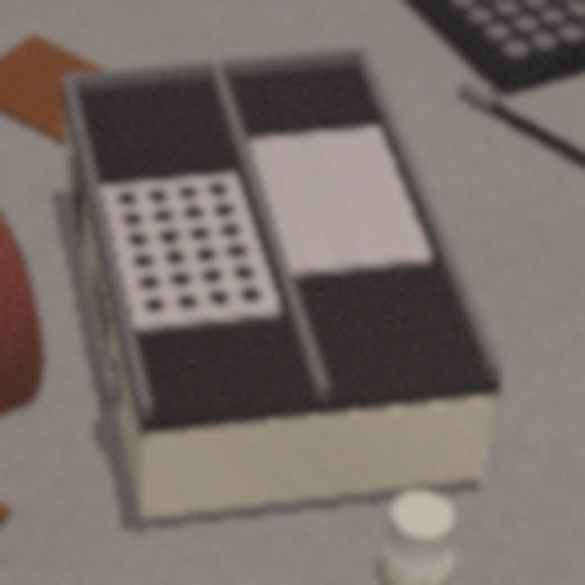

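Run:
```python
from h import *
np.set_printoptions(precision=4,suppress=True)
d=pickle.load(open("top0.pkl","rb"));s=pickle.load(open("side0.pkl","rb"))
T=lambda l,z:ray(d,(np.array(l)+.5)/6-.5+[270,138],z)
S=lambda l,z:ray(s,(np.array(l)+.5)/4.5-.5+[305,150],z)
p=T([(222,70),(458,86),(447,235),(214,220)],.096)
print("plate top",p,p.mean(0)); print([np.linalg.norm(p[i]-p[(i+1)%4]) for i in range(4)],np.arctan2(*(p[0]-p[1])[[0,1]]))
q=S([(248,138),(378,126),(432,262),(292,275)],.096);print("plate side",q,q.mean(0))
print([np.linalg.norm(q[i]-q[(i+1)%4]) for i in range(4)])
h=T([(268,243),(506,258),(497,410),(260,395)],.096);print("holed",h.mean(0))
k=T([(90,48),(634,82),(617,435),(58,402)],.1);print("dock ribtop",k,k.mean(0),[np.linalg.norm(k[i]-k[(i+1)%4]) for i in range(4)])
o=S([(145,428),(497,388)],.09);print("open edge side",o)
o=S([(68,75),(362,52)],.1);print("kerb side",o)
print("jar",T([(718,203)],.05),S([(422,515)],.05))
# fit pose dock
def tf(x,y,a,P):
    c,n=np.cos(a),np.sin(a);P=np.array(P,float);return np.c_[x+c*P[:,0]-n*P[:,1],y+n*P[:,0]+c*P[:,1],P[:,2]]
from scipy.optimize import least_squares
pl=np.array([(.043,.065,.006),(.043,-.065,.006),(-.043,-.065,.006),(-.043,.065,.006)])+[0,0,.09]
uvT=(np.array([(222,70),(458,86),(447,235),(214,220)])+.5)/6-.5+[270,138]
uvS=(np.array([(378,126),(432,262),(292,275),(248,138)])+.5)/4.5-.5+[305,150]
f=lambda v:np.r_[(proj(d,tf(*v,pl))-uvT).ravel(),(proj(s,tf(*v,pl))-uvS).ravel()]
r=least_squares(f,[.33,0,0]);print("plate fit",r.x,r.fun)
```

```text
plate top [[ 0.6694  0.011   0.096 ]
 [ 0.6587 -0.1239  0.096 ]
 [ 0.5713 -0.1156  0.096 ]
 [ 0.5813  0.0162  0.096 ]] [ 0.6202 -0.0531  0.096 ]
[np.float64(0.13527908914259995), np.float64(0.08782341284623582), np.float64(0.1321821913120728), np.float64(0.08829078007443976)] 0.07892267882333352
plate side [[ 0.5838  0.0167  0.096 ]
 [ 0.6688  0.0091  0.096 ]
 [ 0.656  -0.127   0.096 ]
 [ 0.5714 -0.1186  0.096 ]] [ 0.62  -0.055  0.096]
[np.float64(0.08535878756776384), np.float64(0.1366915065622474), np.float64(0.08498208744060165), np.float64(0.13583259126410646)]
holed [ 0.519  -0.0782  0.096 ]
dock ribtop [[ 0.6818  0.0861  0.1   ]
 [ 0.659  -0.2241  0.1   ]
 [ 0.455  -0.2073  0.1   ]
 [ 0.4768  0.1039  0.1   ]] [ 0.5682 -0.0604  0.1   ] [np.float64(0.31109627075008006), np.float64(0.20466621291160045), np.float64(0.31196878468963707), np.float64(0.20575186036527623)]
open edge side [[ 0.4571 -0.2162  0.09  ]
 [ 0.6568 -0.2322  0.09  ]]
kerb side [[0.4857 0.1064 0.1   ]
 [0.6833 0.0854 0.1   ]]
jar [[ 0.6    -0.2782  0.05  ]] [[ 0.5991 -0.2791  0.05  ]]
plate fit [ 0.6202 -0.054  -0.0818] [ 1.0769  0.2882 -0.4611  0.2884 -0.098  -0.2011  0.5634 -0.3956  0.0604
  0.3807  0.0102 -1.2089 -0.1533 -0.8321 -0.1454  0.5352]
```

```bash
cat >> h.py <<'E'
def tf(x,y,a,P):
    c,n=np.cos(a),np.sin(a);P=np.array(P,float);return np.c_[x+c*P[:,0]-n*P[:,1],y+n*P[:,0]+c*P[:,1],P[:,2]]
PL=np.array([(.043,.065,.006),(.043,-.065,.006),(-.043,-.065,.006),(-.043,.065,.006)])+[0,0,.09]
E
python3 - <<'E'
from h import *
from scipy.optimize import least_squares
np.set_printoptions(precision=4,suppress=True)
d=pickle.load(open("top0.pkl","rb"));s=pickle.load(open("side0.pkl","rb"))
Tp=[((.103,.16,.1),(90,48)),((.103,-.16,.095),(634,83)),((-.103,-.16,.095),(617,435)),((-.103,.16,.1),(58,402))]
Sp=[((-.103,-.16,.09),(145,428)),((.103,-.16,.09),(497,388)),((-.103,.16,.1),(66,75)),((.103,.16,.1),(362,52))]
a,b=zip(*Tp);c,e=zip(*Sp)
uT=(np.array(b)+.5)/6-.5+[270,138];uS=(np.array(e)+.5)/4.5-.5+[305,150]
f=lambda v:np.r_[(proj(d,tf(*v,a))-uT).ravel(),(proj(s,tf(*v,c))-uS).ravel()]
r=least_squares(f,[.57,-.06,-.08],loss='soft_l1');v=r.x;print(v,f(v))
pv=[.6202,-.054,-.0818]
D=tf(*v,[(0,0,0)])[0];R=np.array([[np.cos(v[2]),-np.sin(v[2])],[np.sin(v[2]),np.cos(v[2])]])
print("plate in dock",R.T@(np.array(pv[:2])-D[:2]))
print("yaw dir y axis",R[:,1],"kerb end of plate",tf(*v,[(.05,(R.T@(np.array(pv[:2])-D[:2]))[1]+.065,0)]))
for im,n,x0,y0,w,h,k in((d,"t",270,138,130,85,6),(s,"s",305,150,130,130,4.5)):
    I=cv2.resize(im["img"][y0:y0+h,x0:x0+w,::-1],None,fx=k,fy=k,interpolation=cv2.INTER_CUBIC)
    def L(P,col):
        q=((proj(im,P)-[x0,y0]+.5)*k-.5);cv2.polylines(I,[np.round(q).astype(int)],True,col,1)
    L(tf(*v,[(.103,.16,.09),(.103,-.16,.09),(-.103,-.16,.09),(-.103,.16,.09)]),(0,0,255))
    L(tf(*v,[(.103,.16,.1),(.103,-.16,.1),(-.103,-.16,.1),(-.103,.16,.1)]),(0,255,0))
    L(tf(*v,[(.003,.16,.1),(.003,-.16,.1),(-.003,-.16,.1),(-.003,.16,.1)]),(0,255,0))
    L(tf(*pv,PL),(255,0,0))
    cv2.imwrite(f"pics/ov_{n}.png",I)
E
```

```text
[ 0.5696 -0.0628 -0.0774] [-0.7506 -0.7987  1.5954 -0.0331  1.9083  0.3492 -0.2323 -0.7248 -1.1835
 -0.3349  0.9068 -0.6954 -1.5052  0.6357  0.0718 -0.6692]
plate in dock [0.0497 0.0127]
yaw dir y axis [0.0773 0.997 ] kerb end of plate [[0.6255 0.0108 0.    ]]
```

View pics/ov_t.png

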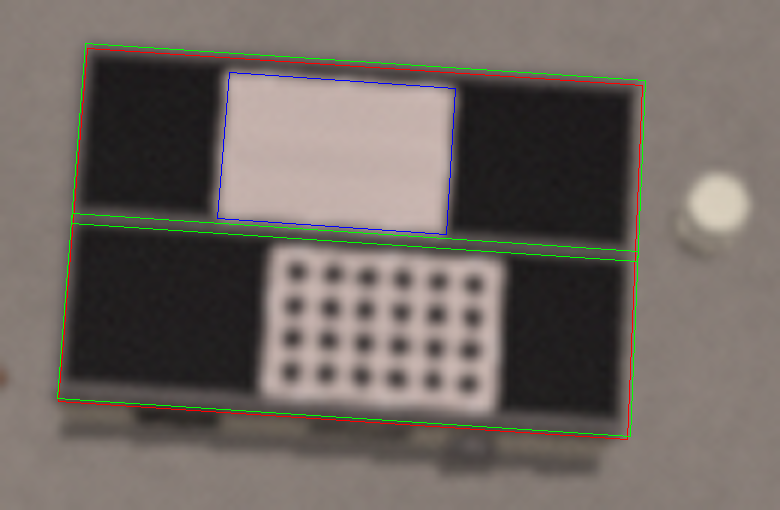

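View pics/ov_s.png

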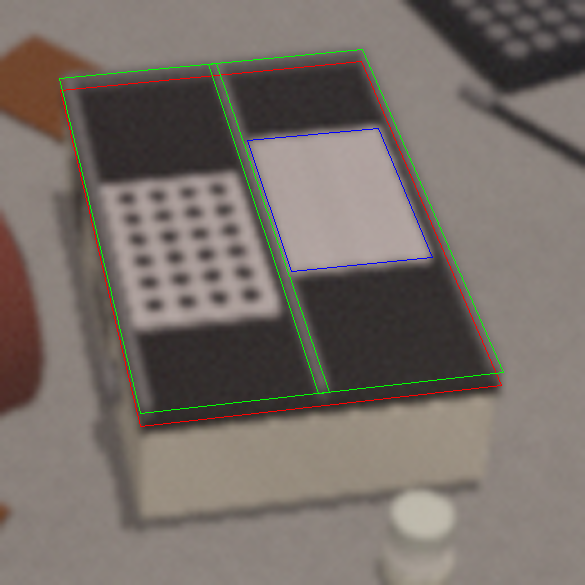

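Candidates in the top view: 
- plain metal plate at (326,163)
- holed plate at (334,192)
- brown look-alikes at (249,202), (310,245) and (368,256)

The crop shows the hole-free aluminium plate in the far lane (dock +x), so that is the target. Its fit sits at dock (0.050, 0.013), which matches the lane centre. The jar stands at (0.60, -0.28), beyond the open end.

First I turn the tool so that its x runs along the dock's y, with the fingers half closed so they give two contact points.

```bash
python3 -m crank '[{"roll":-1},{"roll":-1},{"roll":-1},{"roll":-1},{"roll":-1},{"roll":-1},{"roll":-1},{"roll":-1},{"roll":-0.82},{"roll":0}]' 0.55 20
cat > w.py <<'E'
from h import *
from station import ctrl
from scipy.spatial.transform import Rotation as Ro
import sys
np.set_printoptions(precision=4,suppress=True)
V=[0.5696,-0.0628,-0.0774]
o=ctrl.get_obs();p=o["tool_pos"];R=Ro.from_rotvec(o["tool_rot"]).as_matrix()
c,s=np.cos(V[2]),np.sin(V[2]);D=np.array([[c,-s],[s,c]])
print("t",o["t"],"tcp",p,"dock xy",D.T@(p[:2]-V[:2]),"open",o["opening"],"F",o["contact_force"])
print("tool x in dock",D.T@R[:2,0],"tool z",R[:,2],"q",o["q"])
if len(sys.argv)>1:
    g=np.array([float(a) for a in sys.argv[1:4]]);gw=np.r_[D@g[:2]+V[:2],g[2]]
    print("tool-axis shift/0.06:",R.T@(gw-p)/.06, "world",gw)
E
python3 w.py 0.05 0.116 0.2
```

```text
t 0.1 tcp [ 0.2637 -0.566   0.2412] dock xy [-0.2661 -0.5254] open 0.08546987511946434 F [ 0.5316 -0.1559 -0.0119]
tool x in dock [0.8712 0.491 ] tool z [-0.0006  0.0018 -1.    ] q [-1.254   0.0533  1.6142  0.      1.476  -0.119 ]
tool-axis shift/0.06: [ 9.8378 -6.7248  0.7011] world [0.6284 0.049  0.2   ]validation failed for argument at $[0]...
```

```bash
python3 -m crank '[{"x":0,"y":0,"z":0,"roll":-1},{"x":0,"y":0,"z":0,"roll":-1},{"x":0,"y":0,"z":0,"roll":-1},{"x":0,"y":0,"z":0,"roll":-1},{"x":0,"y":0,"z":0,"roll":-1},{"x":0,"y":0,"z":0,"roll":-1},{"x":0,"y":0,"z":0,"roll":-1},{"x":0,"y":0,"z":0,"roll":-1},{"x":0,"y":0,"z":0,"roll":-0.82},{"x":0,"y":0,"z":0,"roll":0}]' 0.55 20
python3 w.py 0.05 0.116 0.2
```

```text
t: 1.35
tool_pos: [0.2637, -0.5663, 0.2417]
tool_rot: [-2.305, -2.133, -0.001]
contact_force: [0.6, -0.0, -0.0]
opening: 0.0382
t 1.35 tcp [ 0.2637 -0.5663  0.2417] dock xy [-0.266  -0.5256] open 0.03824186258156131 F [ 0.5607 -0.0295 -0.0228]
tool x in dock [0.0004 1.    ] tool z [-0.0003  0.001  -1.    ] q [-1.254   0.0531  1.6136 -0.      1.476  -1.1762]
tool-axis shift/0.06: [10.695   5.2632  0.7029] world [0.6284 0.049  0.2   ]
```

```bash
python3 -m crank '[{"x":0.9,"y":0.44,"z":0,"roll":0},{"x":0.9,"y":0.44,"z":0,"roll":0},{"x":0.9,"y":0.44,"z":0,"roll":0},{"x":0.9,"y":0.44,"z":0,"roll":0},{"x":0.9,"y":0.44,"z":0,"roll":0},{"x":0.9,"y":0.44,"z":0,"roll":0},{"x":0.9,"y":0.44,"z":0,"roll":0},{"x":0.9,"y":0.44,"z":0,"roll":0},{"x":0.9,"y":0.44,"z":0,"roll":0},{"x":0.9,"y":0.44,"z":0,"roll":0}]'
python3 w.py 0.05 0.116 0.16
```

```text
t: 2.6
tool_pos: [0.569, -0.0464, 0.2423]
tool_rot: [2.307, 2.132, 0.0]
contact_force: [1.1, -0.6, 0.8]
opening: 0.0383
t 2.6 tcp [ 0.569  -0.0464  0.2423] dock xy [-0.0018  0.0163] open 0.03827262929606956 F [ 1.0601 -0.6113  0.8445]
tool x in dock [0.001 1.   ] tool z [ 0.0003 -0.0002 -1.    ] q [-0.2117 -0.0757  1.7403 -0.0002  1.4767 -0.1333]
tool-axis shift/0.06: [1.6635 0.8619 1.3712] world [0.6284 0.049  0.16  ]
```

```bash
python3 -m crank '[{"x":0.83,"y":0.43,"z":0,"roll":0},{"x":0.83,"y":0.43,"z":0,"roll":0},{"x":0,"y":0,"z":0.7,"roll":0},{"x":0,"y":0,"z":0.67,"roll":0},{"x":0,"y":0,"z":0,"roll":0}]'
python3 w.py 0.05 0.116 0.12
python3 - <<'E'
from h import *
from station import ctrl
for n in("top","side"):
    d=ctrl.get_image(n);pickle.dump(d,open(n+"1.pkl","wb"))
    if n=="top":crop(d,250,118,170,125,4,"pics/t1.png")
    else:crop(d,275,90,190,190,3,"pics/s1.png")
E
```

```text
t: 3.22
tool_pos: [0.6245, 0.0473, 0.1553]
tool_rot: [-2.301, -2.129, 0.01]
contact_force: [0.1, 0.2, -0.7]
opening: 0.0384
t 3.225 tcp [0.6245 0.0473 0.1553] dock xy [0.0462 0.114 ] open 0.038440991414074206 F [ 0.0945  0.209  -0.692 ]
tool x in dock [0.0001 1.    ] tool z [-0.0092  0.0004 -1.    ] q [-0.0431  0.1277  1.6817 -0.      1.3413  0.0344]
tool-axis shift/0.06: [0.0327 0.0692 0.5873] world [0.6284 0.049  0.12  ]
```

View pics/s1.png

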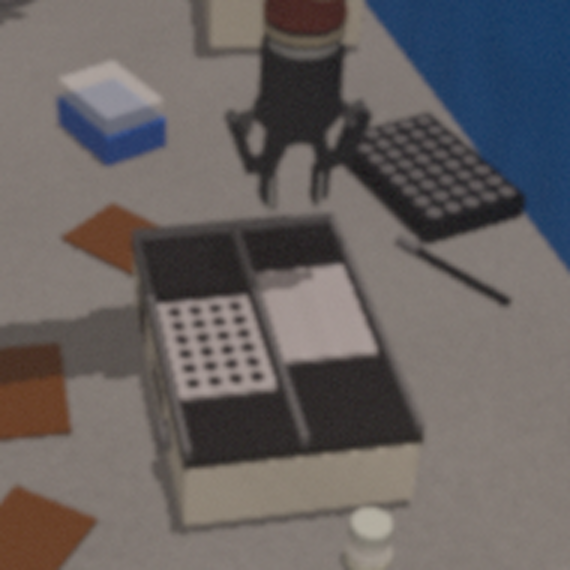

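View pics/t1.png

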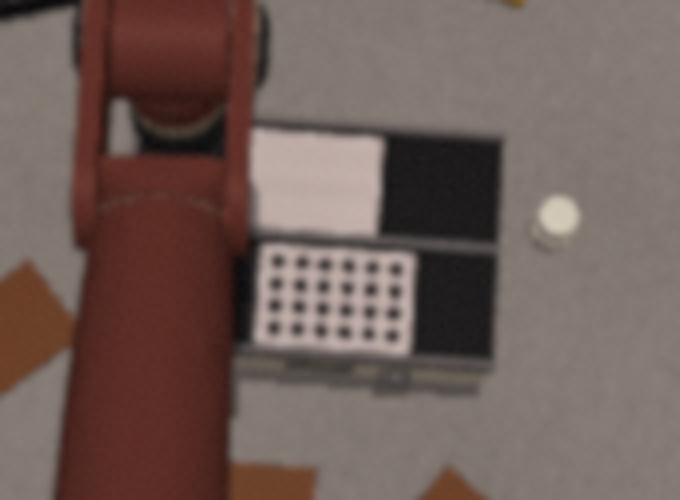

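```bash
python3 - <<'E'
from h import *
s=pickle.load(open("side1.pkl","rb"))
crop(s,340,125,60,45,12,"pics/tip1.png")
from station import ctrl
p=ctrl.get_obs()["tool_pos"];print(p)
V=[0.5696,-0.0628,-0.0774]
for off in(0,.005,.011):
  q=proj(s,tf(p[0],p[1],V[2],[(-.02,0,p[2]-off),(.02,0,p[2]-off)]));print(off,(q-[340,125]+.5)*12)
E
python3 w.py 0.05 0.116 0.12
```

```text
[0.6276909  0.04691161 0.1608292 ]
0 [[311.93104143 359.32264425]
 [475.78692821 344.05959898]]
0.005 [[311.0179638  376.75114937]
 [474.50194913 361.46230517]]
0.011 [[309.92762785 397.56006204]
 [472.96749234 382.24080514]]
t 3.325 tcp [0.6277 0.0469 0.1608] dock xy [0.0494 0.1139] open 0.03792547161684489 F [-0.2741 -0.3493  1.2684]
tool x in dock [0.0002 1.    ] tool z [ 0.0003  0.     -1.    ] q [-0.0436  0.1241  1.676   0.      1.3412  0.034 ]
tool-axis shift/0.06: [0.0354 0.0092 0.6805] world [0.6284 0.049  0.12  ]
```

View pics/tip1.png

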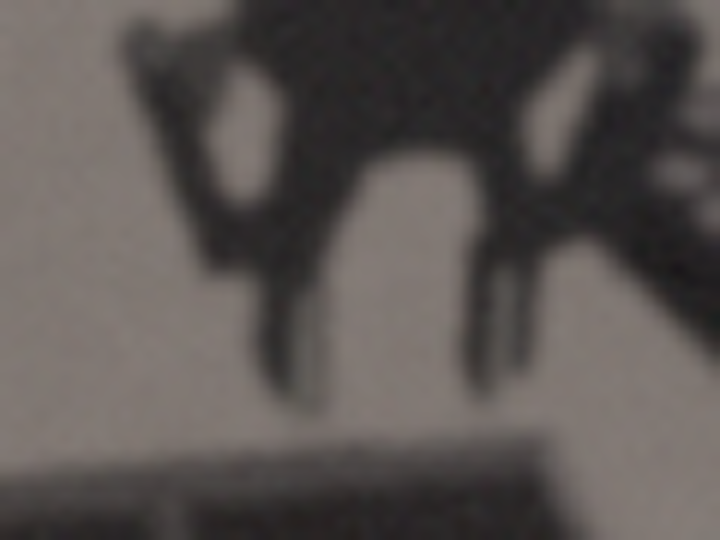

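```bash
python3 -m crank '[{"x":0.03,"y":0,"z":0.4,"roll":0},{"x":0,"y":0,"z":0.36,"roll":0},{"x":0,"y":0,"z":0,"roll":0},{"x":0,"y":0,"z":0,"roll":0}]'
python3 w.py 0.05 0.116 0.103
python3 -m crank '[{"x":0,"y":0,"z":0.06,"roll":0},{"x":0,"y":0,"z":0.06,"roll":0},{"x":0,"y":0,"z":0,"roll":0}]'
python3 w.py 0.05 0.116 0.103
```

```text
t: 3.82
tool_pos: [0.6282, 0.0487, 0.1156]
tool_rot: [2.304, 2.134, 0.002]
contact_force: [0.4, -1.0, -0.4]
opening: 0.0388
t 3.825 tcp [0.6282 0.0487 0.1156] dock xy [0.0498 0.1157] open 0.03875522067167416 F [ 0.4263 -0.9788 -0.4037]
tool x in dock [-0.0005  1.    ] tool z [ 0.0015 -0.0001 -1.    ] q [-0.0407  0.1701  1.7052 -0.      1.2648  0.0361]
tool-axis shift/0.06: [0.0057 0.0026 0.2098] world [0.6284 0.049  0.103 ]
t: 4.2
tool_pos: [0.6273, 0.0488, 0.107]
tool_rot: [-2.305, -2.134, 0.001]
contact_force: [-0.1, -0.4, 0.3]
opening: 0.0385
t 4.2 tcp [0.6273 0.0488 0.107 ] dock xy [0.0489 0.1157] open 0.0384895710164522 F [-0.1177 -0.3503  0.2612]
tool x in dock [-0.0007  1.    ] tool z [-0.0007  0.     -1.    ] q [-0.0405  0.1789  1.7108  0.      1.2525  0.0361]
tool-axis shift/0.06: [0.0043 0.0179 0.0659] world [0.6284 0.049  0.103 ]
```

Still no contact at 0.107. I'll step down gently to find the dock's top.

```bash
for i in 1; do python3 -m crank '[{"x":0,"y":0,"z":0.05,"roll":0},{"x":0,"y":0,"z":0,"roll":0}]'; done; python3 w.py
python3 -m crank '[{"x":0,"y":0,"z":0.03,"roll":0},{"x":0,"y":0,"z":0,"roll":0}]'; python3 w.py
```

```text
t: 4.45
tool_pos: [0.6274, 0.0488, 0.1039]
tool_rot: [-2.305, -2.135, 0.001]
contact_force: [-0.3, -0.1, 0.1]
opening: 0.0383
t 4.45 tcp [0.6274 0.0488 0.1039] dock xy [0.049  0.1158] open 0.03825041741049229 F [-0.2842 -0.0646  0.1162]
tool x in dock [-0.0008  1.    ] tool z [-0.0006  0.     -1.    ] q [-0.0405  0.1824  1.7124 -0.      1.2474  0.0361]
t: 4.7
tool_pos: [0.6275, 0.0488, 0.1023]
tool_rot: [-2.305, -2.135, 0.0]
contact_force: [0.1, -0.3, 0.3]
opening: 0.0387
t 4.7 tcp [0.6275 0.0488 0.1023] dock xy [0.0491 0.1157] open 0.03868077789805278 F [ 0.0664 -0.2822  0.2822]
tool x in dock [-0.0008  1.    ] tool z [-0.0004  0.0001 -1.    ] q [-0.0406  0.1843  1.7133  0.0001  1.2444  0.036 ]
```

```bash
python3 -m crank '[{"x":0,"y":0,"z":0.03,"roll":0},{"x":0,"y":0,"z":0,"roll":0}]'; 
python3 -m crank '[{"x":0,"y":0,"z":0.03,"roll":0},{"x":0,"y":0,"z":0,"roll":0}]'
python3 - <<'E'
from h import *
from station import ctrl
s=ctrl.get_image("side");crop(s,325,140,80,60,9,"pics/tip2.png")
E
```

```text
t: 4.95
tool_pos: [0.6275, 0.0488, 0.1005]
tool_rot: [-2.305, -2.135, 0.0]
contact_force: [-0.3, 0.2, -0.0]
opening: 0.0385
t: 5.2
tool_pos: [0.6278, 0.0488, 0.0998]
tool_rot: [2.305, 2.135, 0.0]
contact_force: [-3.3, 0.0, 4.4]
opening: 0.0385
```

View pics/tip2.png

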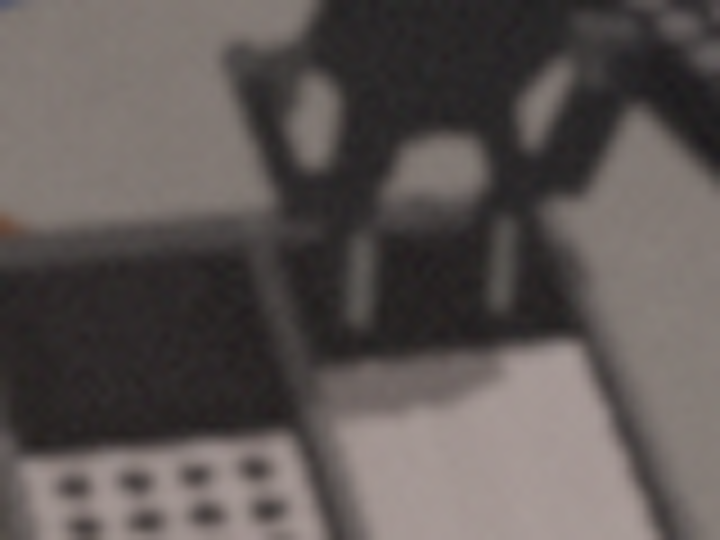

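```bash
python3 -m crank '[{"x":0,"y":0.02,"z":-0.05,"roll":0},{"x":-0.2,"y":0,"z":0,"roll":0},{"x":-0.2,"y":0,"z":0,"roll":0},{"x":0,"y":0,"z":0,"roll":0}]'; python3 w.py 0.05 -0.062 0.1023
python3 -m crank '[{"x":-0.1,"y":0,"z":0,"roll":0},{"x":-0.1,"y":0,"z":0,"roll":0},{"x":-0.1,"y":0,"z":0,"roll":0}]'; python3 w.py 0.05 -0.062 0.1023
```

```text
t: 5.75
tool_pos: [0.6267, 0.0235, 0.1016]
tool_rot: [-2.306, -2.133, 0.001]
contact_force: [-0.6, -0.5, 0.7]
opening: 0.0383
t 5.75 tcp [0.6267 0.0235 0.1016] dock xy [0.0503 0.0905] open 0.03829621784400721 F [-0.5734 -0.5249  0.7064]
tool x in dock [0.0009 1.    ] tool z [-0.0005 -0.0001 -1.    ] q [-0.081   0.1804  1.719  -0.0001  1.2427 -0.0027]
tool-axis shift/0.06: [-2.5412 -0.0023 -0.0117] world [ 0.6147 -0.1285  0.1023]
t: 6.12
tool_pos: [0.6255, 0.0066, 0.1018]
tool_rot: [-2.305, -2.135, -0.0]
contact_force: [-0.2, 1.0, 0.2]
opening: 0.0383
t 6.125 tcp [0.6255 0.0066 0.1018] dock xy [0.0503 0.0735] open 0.03833987622731715 F [-0.1509  1.0435  0.1826]
tool x in dock [-0.001  1.   ] tool z [-0.0001  0.0002 -1.    ] q [-0.1084  0.1763  1.7233  0.0001  1.2422 -0.032 ]
tool-axis shift/0.06: [-2.2584 -0.0077 -0.0087] world [ 0.6147 -0.1285  0.1023]
```

```bash
python3 -m crank '[{"x":-0.2,"y":0,"z":0,"roll":0},{"x":-0.2,"y":0,"z":0,"roll":0},{"x":-0.2,"y":0,"z":0,"roll":0},{"x":-0.2,"y":0,"z":0,"roll":0},{"x":-0.2,"y":0,"z":0,"roll":0},{"x":-0.1,"y":0,"z":0,"roll":0}]'; python3 w.py 0.05 -0.062 0.102
python3 - <<'E'
from h import *
from station import ctrl
s=ctrl.get_image("side");crop(s,305,130,150,150,4,"pics/s3.png")
E
```

```text
t: 6.88
tool_pos: [0.6205, -0.0599, 0.1019]
tool_rot: [-2.306, -2.134, -0.0]
contact_force: [0.8, 0.7, -0.3]
opening: 0.0384
t 6.875 tcp [ 0.6205 -0.0599  0.1019] dock xy [0.0505 0.0068] open 0.038404813865585474 F [ 0.8343  0.7455 -0.3317]
tool x in dock [-0.0001  1.    ] tool z [ 0.0001  0.0001 -1.    ] q [-0.2156  0.1713  1.7287  0.0001  1.2416 -0.1383]
tool-axis shift/0.06: [-1.1475 -0.0082 -0.001 ] world [ 0.6147 -0.1285  0.102 ]
```

View pics/s3.png

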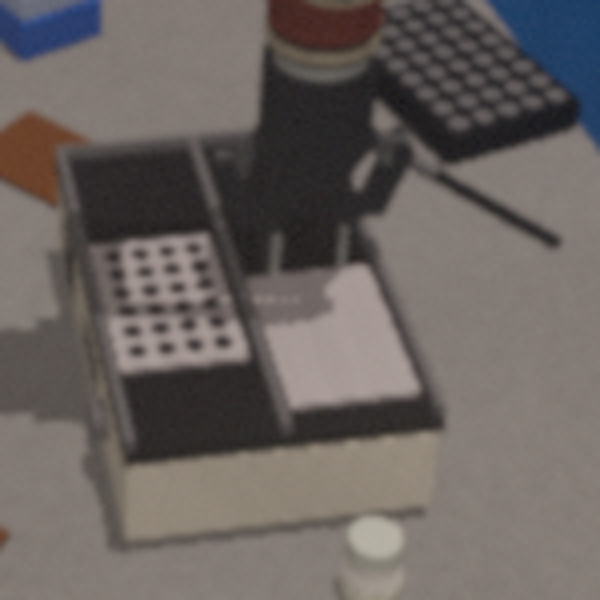

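The plate is being pushed straight and flat. Its front edge (crop 285-420, 400) is just short of the open end.

```bash
python3 -m crank '[{"x":-0.2,"y":0,"z":0,"roll":0},{"x":-0.2,"y":0,"z":0,"roll":0},{"x":-0.2,"y":0,"z":0,"roll":0},{"x":-0.15,"y":0,"z":0,"roll":0},{"x":-0.1,"y":0,"z":0,"roll":0},{"x":-0.1,"y":0,"z":0,"roll":0},{"x":-0.05,"y":0,"z":0,"roll":0},{"x":0,"y":0,"z":0,"roll":0}]'; python3 w.py 0.05 -0.062 0.102
python3 - <<'E'
from h import *
from station import ctrl
s=ctrl.get_image("side");crop(s,305,130,150,150,4,"pics/s4.png");pickle.dump(s,open("side4.pkl","wb"))
s=ctrl.get_image("top");crop(s,270,138,130,85,6,"pics/t4.png");pickle.dump(s,open("top4.pkl","wb"))
E
```

```text
t: 7.92
tool_pos: [0.6159, -0.1191, 0.1019]
tool_rot: [2.305, 2.134, -0.001]
contact_force: [0.0, 0.9, -0.6]
opening: 0.0388
t 7.925 tcp [ 0.6159 -0.1191  0.1019] dock xy [ 0.0505 -0.0525] open 0.03875327823795875 F [ 0.0088  0.8985 -0.6179]
tool x in dock [-0.0007  1.    ] tool z [-0.0001 -0.0005 -1.    ] q [-0.3094  0.18    1.7188 -0.0005  1.2426 -0.2325]
tool-axis shift/0.06: [-0.1576 -0.0086 -0.0017] world [ 0.6147 -0.1285  0.102 ]
```

View pics/s4.png

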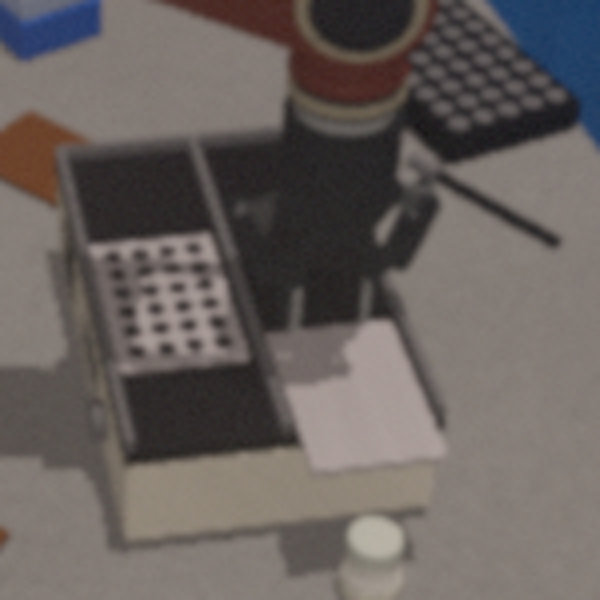

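View pics/t4.png

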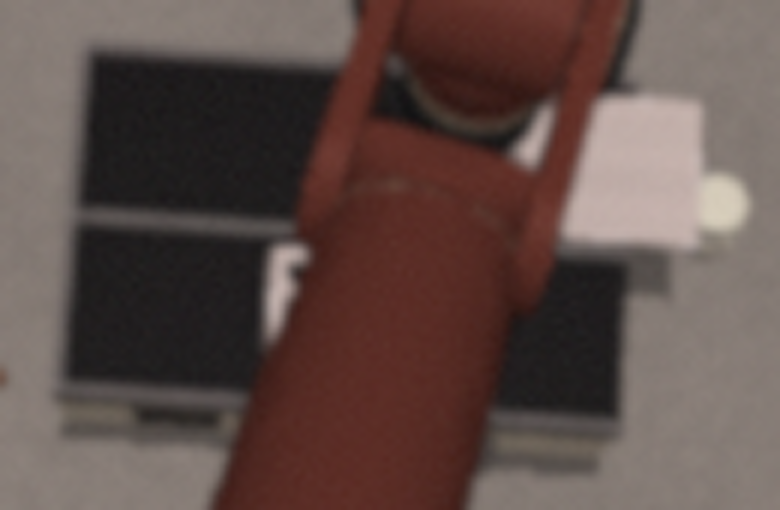

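Run:
```python
from h import *
from scipy.optimize import least_squares
np.set_printoptions(precision=4,suppress=True)
V=[0.5696,-0.0628,-0.0774]
d=pickle.load(open("top4.pkl","rb"));s=pickle.load(open("side4.pkl","rb"))
uT=(np.array([(704,98),(697,249)])+.5)/6-.5+[270,138]
uS=(np.array([(390,320),(446,456),(312,472),(268,335)])+.5)/4-.5+[305,130]
f=lambda v:np.r_[(proj(d,tf(*v,PL[1:3]))-uT).ravel(),(proj(s,tf(*v,PL))-uS).ravel()]
r=least_squares(f,[.61,-.19,-.08]);v=r.x;print(v,r.fun)
c,n=np.cos(V[2]),np.sin(V[2]);print("in dock",np.array([[c,n],[-n,c]])@(v[:2]-V[:2]))
for nm,uv,k in(("top",uT,d),("side",uS[1:3],s)):
    m=ray(k,uv,.096).mean(0)[:2];print(nm,"front edge dock y",(np.array([[c,n],[-n,c]])@(m-V[:2]))[1])
```

```text
[ 0.6102 -0.1964 -0.0812] [ 0.1052  0.7134  0.2302 -0.0727  0.3558 -0.0162  0.5997 -0.0545  0.0465
 -0.1497 -0.6362 -0.4399]
in dock [ 0.0508 -0.1301]
top front edge dock y -0.19444694628685524
side front edge dock y -0.19527359049515217
```

The plate origin is at about dock y -0.130, and tool kinematics give -0.1285. I'll push about 8 mm more, then back off and go straight up.

```bash
python3 -m crank '[{"x":-0.07,"y":0,"z":0,"roll":0},{"x":-0.07,"y":0,"z":0,"roll":0},{"x":0,"y":0,"z":0,"roll":0},{"x":0.2,"y":0,"z":0,"roll":0},{"x":0.2,"y":0,"z":0,"roll":0},{"x":0,"y":0,"z":0,"roll":0}]'; python3 w.py
python3 -m crank '[{"x":0,"y":0,"z":-0.5,"roll":0},{"x":0,"y":0,"z":-1,"roll":0},{"x":0,"y":0,"z":-1,"roll":0},{"x":0.8,"y":0,"z":0,"roll":0},{"x":0.8,"y":0,"z":0,"roll":0},{"x":0.8,"y":0,"z":0,"roll":0},{"x":0.8,"y":0,"z":0,"roll":0},{"x":0.8,"y":0,"z":0,"roll":0},{"x":0.8,"y":0,"z":0,"roll":0},{"x":0,"y":0,"z":0,"roll":0}]'; python3 w.py
```

```text
t: 8.78
tool_pos: [0.6171, -0.1019, 0.1018]
tool_rot: [-2.303, -2.137, 0.0]
contact_force: [0.0, -0.9, 0.3]
opening: 0.0382
t 8.775 tcp [ 0.6171 -0.1019  0.1018] dock xy [ 0.0504 -0.0353] open 0.038239400210129455 F [ 0.0078 -0.856   0.2998]
tool x in dock [-0.0026  1.    ] tool z [-0.0002  0.     -1.    ] q [-0.2826  0.1762  1.7232  0.      1.2423 -0.2078]
t: 10.02
tool_pos: [0.6388, 0.187, 0.2517]
tool_rot: [-2.3, -2.14, -0.0]
contact_force: [0.8, 0.2, -0.2]
opening: 0.0384
t 10.025 tcp [0.6388 0.187  0.2517] dock xy [0.0496 0.2544] open 0.03843918503742749 F [ 0.7766  0.1957 -0.1923]
tool x in dock [-0.0054  1.    ] tool z [-0.0002  0.0002 -1.    ] q [0.1729 0.1415 1.5022 0.0003 1.4979 0.245 ]
```

Run:
```python
from h import *
from station import ctrl
s=ctrl.get_image("side");crop(s,305,130,150,150,4,"pics/s5.png");pickle.dump(s,open("side5.pkl","wb"))
s=ctrl.get_image("top");crop(s,270,138,130,85,6,"pics/t5.png");pickle.dump(s,open("top5.pkl","wb"))
```

```text
(no output)
```

View pics/s5.png

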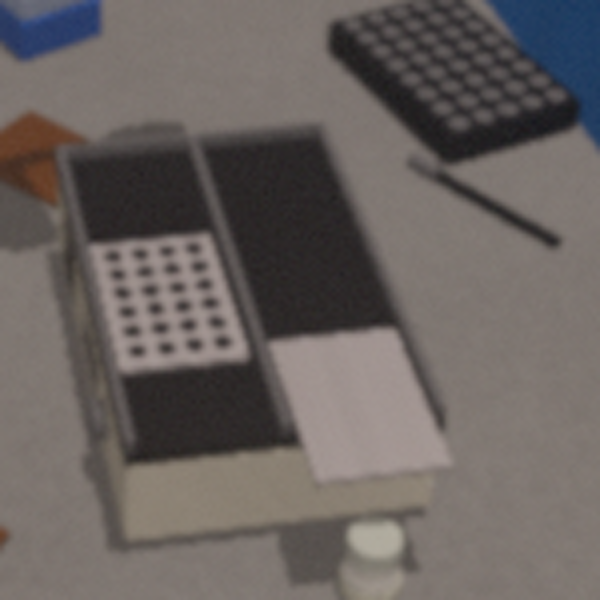

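View pics/t5.png

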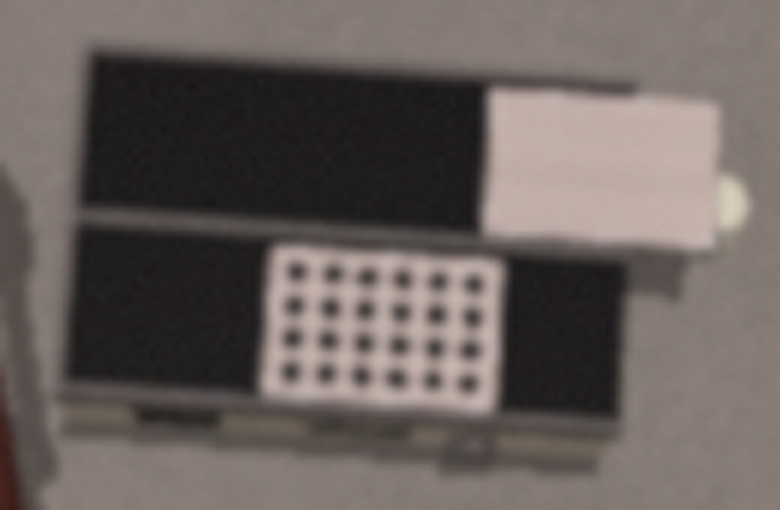

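Run:
```python
from h import *
from scipy.optimize import least_squares
np.set_printoptions(precision=4,suppress=True)
V=[0.5696,-0.0628,-0.0774]
d=pickle.load(open("top5.pkl","rb"));s=pickle.load(open("side5.pkl","rb"))
uT=(np.array([(488,86),(719,100),(714,249),(480,236)])+.5)/6-.5+[270,138]
uS=(np.array([(397,328),(451,464),(318,481),(271,341)])+.5)/4-.5+[305,130]
f=lambda v:np.r_[(proj(d,tf(*v,PL))-uT).ravel(),(proj(s,tf(*v,PL))-uS).ravel()]
r=least_squares(f,[.61,-.19,-.08]);v=r.x;print(v,r.fun)
c,n=np.cos(V[2]),np.sin(V[2]);print("in dock",np.array([[c,n],[-n,c]])@(v[:2]-V[:2]))
a=pickle.load(open("top0.pkl","rb"))["img"].astype(int);b=d["img"].astype(int)
print("holed diff",np.abs(a-b)[180:206,313:355].mean(), "bg",np.abs(a-b)[180:200,285:312].mean())
```

```text
[ 0.6104 -0.2041 -0.0804] [ 0.5065  0.0237 -0.1565  0.279  -0.3225 -0.1746  0.4637 -0.6379 -0.3249
 -0.1973  0.6196  0.0809 -0.334  -0.2064 -0.4465 -0.0744]
in dock [ 0.0516 -0.1377]
holed diff 1.5561660561660562 bg 1.5512345679012345
```

Run:
```python
from station import ctrl
print(ctrl.finish_job())
```

```text
the job is handed in; nothing more can be done
None
```

The plain plate now sticks out over the dock's open end by about a third of its length, and the job is handed in (`finish_job()` gives no verdict). I pushed it along the far lane with two half-open fingertips held about 2 mm above the dock's top. I then backed off and lifted clear, at about 10 s of the 34 s allowed.

**Plain plate:** the last fit from both cameras puts its origin at dock y ≈ -0.138 m, about 43 mm over the end. It is within about 0.003 rad of its lane and looks flat in both views. After the final push, the tool's position gave about -0.136 to -0.137.

**Holed plate and surroundings:** the image around the holed plate differs from the first picture only by noise. The jar appears where it was. I did not measure the bottle or the tip box again; the arm passed about 10 cm above the bottle's height and did not go near the tip box.

**Robot:** it finished with the TCP at z = 0.25 m beyond the kerb end, with under 1 N on the tool. The highest force I read was about 5.5 N, when I touched the fingertips down to find the dock's top.

**Disagreements:** the two cameras differed by about 7 mm on the dock's open edge, because blur shrinks the black top in the top view. I used a joint fit with the known dock size, leaving perhaps ±5 mm of uncertainty. That fits within the ±15 mm window.

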